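# Hold the magnifying glass over the scallop shell

### The arm

A 6-joint arm with a two-finger parallel gripper is mounted at the origin on the work surface. World frame = base frame: x ahead of the robot, y to its left, z up, the work surface at z = 0. Lengths are in m, angles in rad, forces in N, time in s.
With the tool pointing down it reaches from about 0.25 to 0.775 m from the base axis. Payload 4 kg.
Tool frame: the origin (TCP) lies at the very end of the fingers, on their centre line; the grasp point (between the pads) lies 19 mm behind it (robot.tcp_to_grasp is the distance from the TCP to the grasp point, in m); z points along the fingers, y is the line along which they close (so a half turn about z gives the same grasp; the last joint's range is limited). The gripper opens to 94 mm and grips with 3 to 60 N. Pads are 16 mm wide; open, the fingers measure 119 mm over their backs; the gripper's body (75 mm by 177 mm) begins 78 mm behind the grasp point.
Start: joints at [-1.418, 0.087, 1.371, -0, 1.684, -0.103], TCP at [0.139, -0.532, 0.206] pointing down, gripper open.
Joint ranges: [-3.1, 3.1], [-0.76, 2.03], [0.27, 2.55], [-1.08, 4.22], [0.17, 2.65], [-2.57, 2.57]. Speed limits (rad/s): [2.79, 2.79, 3.14, 3.14, 3.14, 3.14].

### API

Orientations are given as [roll, pitch, yaw] about the fixed x, y, z axes, in that order (R = Rz(yaw) Ry(pitch) Rx(roll)).
In Python, from bench import robot, ticket, sensors, snapshot gives the robot as it stands (robot), with the cameras as plain functions, the job (ticket) and the readings (sensors).
- The arm moves only by the shell command python3 nudge.py FILE, which reads ROWS from the file FILE. ROWS is a JSON list that holds a single list of rows (three levels of brackets), with 1 to 20 rows, each of 5 numbers: the finger opening in m, then dx, dy, dz in shares of 0.2 m (1.0 is 0.2 m), then a turn about the tool's z in a scale on which 1.0 is pi rad; each row shifts and turns the commanded pose from where the row before left it, along the tool's axes as they then stand; what a row does not reach is not made up. A row lasts 1/12 s, in which the tool goes at most 0.0417 m and 0.125 rad, less where a joint would pass 70% of its speed; a pose out of reach is approached as far as the arm can. The fingers move at their own pace and stop on an object; the grip force is fixed at half the most. Time passes only in rows, so rows that do not move let the fingers close. It prints the time, the measured TCP pose, the force, the opening and the grip force at its end. Shift and turn numbers lie between -1 and 1, and a call with a number outside is refused. Input that does not fit is refused with a message, and nothing moves.
- sensors.get_obs(): the state, without advancing time (a new reading comes with each control period).
- snapshot(name): name is "scene" or "top" or "wrist"; returns a dict with "color" (400x640x3 uint8, blue, green, red), "fx", "fy", "cx", "cy" (pixels), "k1" (the pictures are not rectified: a ray, as slopes to the right and down, at radius r is drawn at 1 + k1 r^2 times it, then the intrinsics apply), "extrinsics" (4x4, takes a point from world to camera coordinates). Camera axes: x right, y down, z forward; pixel columns grow to the right and rows downward; lengths in m; the calibration is good to about 2 mm. A picture is of the moment at which its call begins. There is no depth.
- ticket.close_job(): hands the job in; it is judged then, once.
The state is a dict: "time": time; "joint_positions": joint angles; "qvel": joint speeds; "joint_torque": joint torques, N m; "tool_pos": TCP position; "ee_rot": TCP orientation; "wrist_force": force on the tool from outside, world axes, zero at the start; "wrist_torque": the same for the moment, N m; "width": finger opening in m; "finger_force": force on a finger pad.
Only numpy, scipy, OpenCV 4.12 (cv2) and the standard library are available. Lean on these libraries where they do the work, as an engineer would, in place of code of your own. Each camera call takes 0.05 s, during which the arm holds its last target. There are 200 camera calls.

### The job

Take the magnifying glass off the books by its handle, carry it across clear of the bottle and the tin, and hold it still and level with the lens centred over the scallop shell in the bead tray, about two centimetres above the top of the shell, so that I can study it. Touch neither the tray nor anything in it, leave the bottle and the tin undisturbed, and finish still holding the glass there: do not put it down or let go.

Things in the scene. Friction and masses are not known exactly. Their poses are not given: they have to be found in the camera images.
- magnifier: Hand magnifier, about 160 g, balance point inside the ring, at x = -28 mm. Brass ring 86 mm wide, 12 mm thick, round a glass lens; origin: centre of the ring's underside, z normal to the lens, up. Handle along -x: thin neck x = -42 to -58 mm, then round, 18 mm thick, to x = -169 mm, its axis at z = +9 mm. Lies flat, loose, on the books, handle out over their near edge, roughly towards the robot.
- books: Two closed books stacked flat, fixed in place; origin at the centre of the stack's underside on the table. The upper (tan) is 150 (x) x 210 (y) mm and its top is 55 mm above the table; the lower (dark blue) is 170 x 235 mm, 30 mm thick, and sticks out about 7 mm below the near (-x) edge of the upper.
- tray: Low wooden bead tray, fixed in place, 142 (x) x 210 (y) x 20 mm high, walls and floor 6 mm, 2 x 3 square cells of 62 mm; origin at the centre of its underside on the table. Three cells are filled with small beads, all below the rim, the others one find each.
- shell: Scallop shell lying dome up in one of the cells, ribbed like a fan, 47 mm across, 18 mm high, so that its top is 24 mm above the table; loose, 20 g. Origin at the centre of its underside, z up.
- shell_top (a point): The topmost point of the shell's dome, over its centre, 18 mm above its underside.
- acorn: Acorn standing on its cup in another cell, 22 mm wide, 24 mm high (top 30 mm above the table); loose. Origin at the centre of its underside.
- cone: Small pine cone standing on its base in another cell, about 32 mm wide, 25 mm high (top 31 mm above the table); loose. Origin at the centre of its underside.
- tin: Open mint-green tin full of findings standing between the books and the tray, 200 (x) x 100 (y) x 70 mm high, 0.9 kg, loose. Origin at the centre of its underside.
- bottle: Violet glass bottle with a cork, 60 mm in diameter, 147 mm high, standing between the tin and the robot; loose. Origin at the centre of its underside.

How it is judged:
On the way:
1. the magnifier is lifted clear of the books in the gripper (contact force between the fingers and magnifier above 1 N and height (world z) of magnifier above 0.065 m and contact force between magnifier and books below 0.1 N), for 0.2 s.
At the end, for the whole second after the job is handed in: Held by the handle, still, touching nothing else: lens centre within 12 mm sideways of the shell's top, ring underside 10 to 30 mm above it, lens level within 0.12 rad; shell, acorn and cone within 8 mm of their places, tin and bottle within 20 mm, shell and bottle upright (horizontal distance between magnifier and shell_top below 0.012 m and z of magnifier in the frame of shell_top between 0.01 and 0.03 m and angle between magnifier's own z axis and vertical below 0.12 rad and linear speed of magnifier below 0.02 m/s and angular speed of magnifier below 0.15 rad/s and contact force between the fingers and magnifier above 1 N and x of the grasp point in the frame of magnifier between -0.18 and -0.05 m and contact force between magnifier and shell below 0.1 N and contact force between magnifier and acorn below 0.1 N and contact force between magnifier and cone below 0.1 N and contact force between magnifier and tray below 0.1 N and contact force between magnifier and tin below 0.1 N and contact force between magnifier and bottle below 0.1 N and contact force between magnifier and books below 0.1 N and distance of each of shell, acorn, cone from where it was at the start of the episode below 0.008 m and distance of each of tin, bottle from where it was at the start of the episode below 0.02 m and angle between each of shell, bottle's own z axis and vertical below 0.1 rad); the arm keeps its last pose, push and grip.
It fails at once if the shell, acorn or pine cone is touched or displaced by more than 8 mm (contact force between any of magnifier, the fingers, the arm and shell above 0.3 N or contact force between any of magnifier, the fingers, the arm and acorn above 0.3 N or contact force between any of magnifier, the fingers, the arm and cone above 0.3 N or distance of any of shell, acorn, cone from where it was at the start of the episode above 0.008 m).
It fails at once if the tray is touched (contact force between any of magnifier, the fingers, the arm and tray above 0.5 N).
It fails at once if the tin or the bottle is shifted by more than 20 mm or the bottle tips (distance of any of tin, bottle from where it was at the start of the episode above 0.02 m or angle between bottle's own z axis and vertical above 0.25 rad).
It also fails if it takes over 45 s, if anything falls off the work surface, if the arm or the gripper's body presses on something with over 40 N, if the wrist force passes 120 N, or if a joint passes its speed limit or range.

## Working session

There is one attempt and no reset: what is moved stays moved. The work goes in short steps, Python scripts to look and compute and a shell command to move; the robot and the scene stay as the last step left them, time stands still between calls to the robot, and variables do not carry over. Pictures are saved under pics/ and viewed, at most 10 in all, crops included, and the job is handed in when it is done.

```bash
ls; mkdir -p pics
cat > h.py <<'E'
import numpy as np,cv2
from bench import robot, ticket, sensors, snapshot
def ray(s,u,v):
    K=np.array([[s["fx"],0,s["cx"]],[0,s["fy"],s["cy"]],[0,0,1.]])
    x,y=cv2.undistortPoints(np.array([[[u,v]]],float),K,np.array([s["k1"],0,0,0,0.]))[0,0]
    E=np.array(s["extrinsics"]);R=E[:3,:3]
    return -R.T@E[:3,3],R.T@np.array([x,y,1.])
def onz(s,u,v,z):
    o,d=ray(s,u,v);return (o+d*(z-o[2])/d[2])
E
python3 - <<'E'
from h import *
for n in("scene","top"):
    s=snapshot(n);cv2.imwrite(f"pics/{n}0.png",s["color"])
    print(n,{k:s[k] for k in s if k!="color"})
o=sensors.get_obs();print(o["time"],o["tool_pos"],o["ee_rot"],o["width"])
E
```

```text
bench.py
nudge.py
pics
scene {'fx': 397.0458517617232, 'fy': 397.0458517617232, 'cx': 323.0284689938192, 'cy': 192.8297015458762, 'k1': 0.029161972674986388, 'extrinsics': array([[-0.61692285,  0.78696474, -0.00962749,  0.30612497],
       [ 0.45702213,  0.34825939, -0.8184413 , -0.18338938],
       [-0.64073159, -0.50931512, -0.57450948,  1.34893111],
       [ 0.        ,  0.        ,  0.        ,  1.        ]])}
top {'fx': 479.6372702861168, 'fy': 479.6372702861168, 'cx': 320.7487868547231, 'cy': 201.59254359455892, 'k1': -0.1198848582794859, 'extrinsics': array([[ 0.01838515, -0.99980862,  0.00668708, -0.01325004],
       [-0.99463999, -0.01896994, -0.10164363,  0.53707613],
       [ 0.10175103, -0.00478251, -0.9947984 ,  1.36842739],
       [ 0.        ,  0.        ,  0.        ,  1.        ]])}
0.1 [ 0.13907217 -0.53160779  0.20441825] [-3.13961418e+00 -2.22170353e-04  2.55770793e-01] 0.0941445565390027
```

View pics/scene0.png

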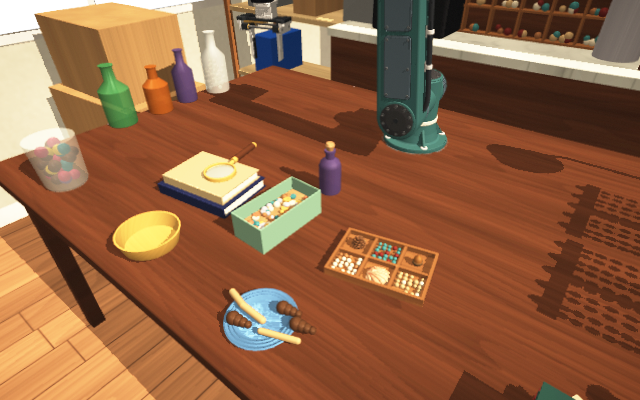

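View pics/top0.png

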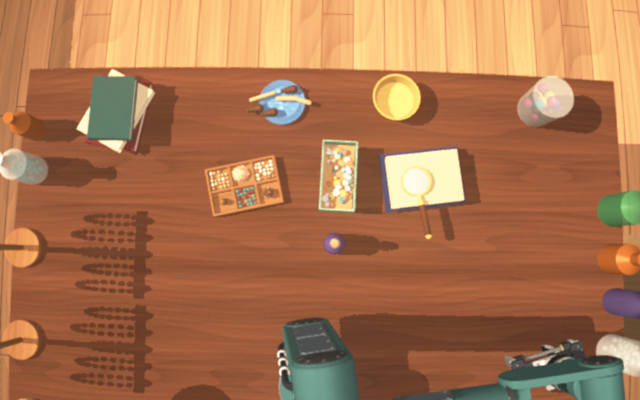

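The scene view shows the magnifier ring on the books at (220,172) and the shell at (377,273). In the top view the ring is at (417,181), the handle end at (429,237), the shell at (241,173), the bottle at (334,243) and the tin at (338,176). I'll enlarge the crops.

Run:
```python
from h import *
t=cv2.imread("pics/top0.png");s=cv2.imread("pics/scene0.png")
a=cv2.resize(t[145:245,370:470],(400,400),interpolation=cv2.INTER_CUBIC)
b=cv2.resize(t[135:235,195:295],(400,400),interpolation=cv2.INTER_CUBIC)
c=np.hstack([a,b]);cv2.imwrite("pics/crop_t.png",c)
a=cv2.resize(s[135:215,190:270],(400,400),interpolation=cv2.INTER_CUBIC)
b=cv2.resize(s[225:305,340:420],(400,400),interpolation=cv2.INTER_CUBIC)
cv2.imwrite("pics/crop_s.png",np.hstack([a,b]))
```

```text
(no output)
```

View pics/crop_t.png

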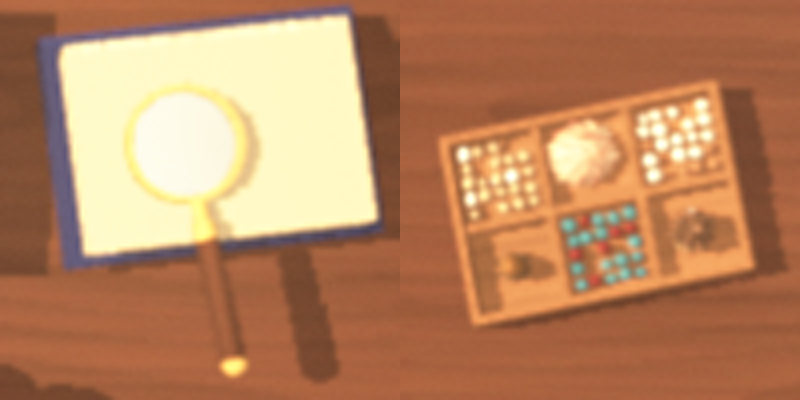

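View pics/crop_s.png

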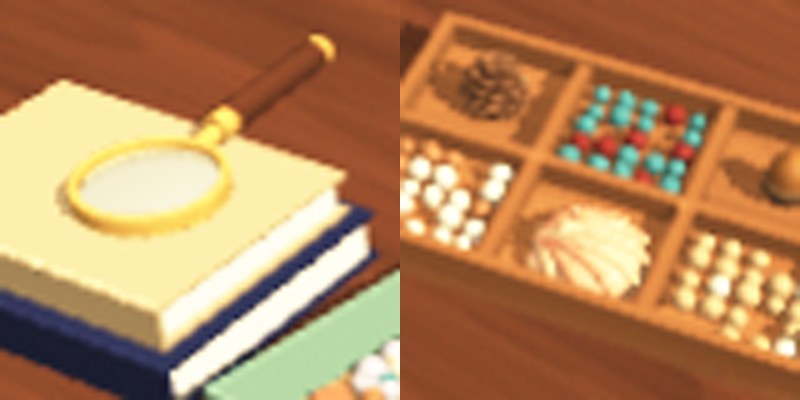

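The top view puts the ring centre at (416.5,181), the handle end at (428,236.7) and the shell at (240.7,173.3). In the scene view the ring is at (219.6,172) and the shell at (377,275).

Run:
```python
from h import *
t=snapshot("top");s=snapshot("scene")
p=lambda n,v:print(n,np.round(v,4))
r=onz(t,416.5,181,.064);e=onz(t,428,236.7,.064);p("ring t",r);p("ring s",onz(s,219.6,172,.062));p("end t",e)
p("end s",onz(s,190+322/5,135+48/5,.064))
d=r-e;p("len,yaw",[np.hypot(*d[:2]),np.arctan2(d[1],d[0])])
p("neck/handle start",onz(t,370+203/4,145+232/4,.064))
p("shell t",onz(t,240.7,173.3,.013));p("shell s",onz(s,377,275,.013))
p("bottle top t",onz(t,334.5,243,.147)); p("bottle s cork",onz(s,329.5,144,.147))
for q in [(325,140),(358,141),(355,213),(319,210)]:p("tin",onz(t,*q,.07))
for q in [(440,137),(717,82),(754,268),(476,325)]:p("tray",onz(t,195+(q[0]-400)/4,135+q[1]/4,.02))
for q in [(60,48),(350,15),(382,220),(82,257)]:p("book",onz(t,370+q[0]/4,145+q[1]/4,.055))
```

```text
ring t [ 0.598  -0.2761  0.064 ]
ring s [ 0.5977 -0.2729  0.062 ]
end t [ 0.4392 -0.3089  0.064 ]
end s [ 0.4349 -0.3085  0.064 ]
len,yaw [0.1621 0.2036]
neck/handle start [ 0.5349 -0.2882  0.064 ]
shell t [0.6185 0.2357 0.013 ]
shell s [0.617  0.2371 0.013 ]
bottle top t [ 0.4158 -0.0409  0.147 ]
bottle s cork [ 0.4199 -0.037   0.147 ]
tin [ 0.7104 -0.0119  0.07  ]
tin [ 0.7095 -0.1066  0.07  ]
tin [ 0.5024 -0.1001  0.07  ]
tin [0.509  0.0015 0.07  ]
tray [0.6278 0.3416 0.02  ]
tray [0.6725 0.1369 0.02  ]
tray [0.5347 0.1057 0.02  ]
tray [0.4889 0.3087 0.02  ]
book [ 0.6675 -0.1864  0.055 ]
book [ 0.6973 -0.4001  0.055 ]
book [ 0.547  -0.4215  0.055 ]
book [ 0.5162 -0.2028  0.055 ]
```

Units first: shifts go in shares of 0.2 m and turns go in shares of pi rad. So 0.0297 m / 0.2 = 0.1485, -0.0111 m / 0.2 = -0.0555, 0.046 rad / 3.1416 = 0.0146.

```bash
echo '[[[0.094,0,0,0,0.0146],[0.094,0.1485,-0.0555,0,0],[0.094,0.1485,-0.0555,0,0],[0.094,0.1485,-0.0555,0,0],[0.094,0.1485,-0.0555,0,0],[0.094,0.1485,-0.0555,0,0],[0.094,0.1485,-0.0555,0,0],[0.094,0.1485,-0.0555,0,0],[0.094,0.1485,-0.0555,0,0],[0.094,0.1485,-0.0555,0,0],[0.094,0.1485,-0.0555,0,0],[0.094,0.1485,-0.0555,0,0],[0.094,0.1485,-0.0555,0,0],[0.094,0.1485,-0.0555,0,0],[0.094,0.1485,-0.0555,0,0],[0.094,0,0,0,0],[0.094,0,0,0,0]]]' > rows.txt && python3 nudge.py rows.txt
python3 - <<'E'
from h import *
s=snapshot("wrist");cv2.imwrite("pics/w1.png",s["color"])
E
```

```text
time: 1.62
tool_pos: [0.5142, -0.2925, 0.2047]
ee_rot: [-3.141, 0.001, 0.213]
wrist_force: [-0.5, -0.8, -0.6]
width: 0.0943
finger_force: 0.0
```

View pics/w1.png

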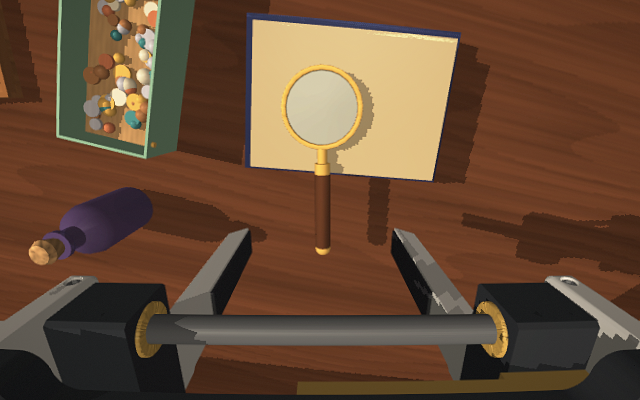

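The wrist view shows the handle vertical and centred between the fingers: ring at (322,107), handle end at (323,250), neck end at (322,172). I'll check this against the calibration.

Run:
```python
from h import *
s=snapshot("wrist")
for q in [(322,107),(322,172),(323,252)]:print(np.round(onz(s,*q,.064),4))
```

```text
[ 0.5991 -0.2767  0.064 ]
[ 0.5312 -0.2914  0.064 ]
[ 0.4349 -0.3135  0.064 ]
```

In the tool's units: 0.03 m / 0.2 = 0.15, 0.01 m / 0.2 = 0.05.

```bash
echo '[[[0.094,-0.005,0.01,0.15,0],[0.094,0,0,0.15,0],[0.094,0,0,0.15,0],[0.094,0,0,0.15,0],[0.094,0,0,0.05,0],[0.094,0,0,0.05,0],[0.094,0,0,0.05,0],[0.094,0,0,0.05,0],[0.05,0,0,0,0],[0.03,0,0,0,0],[0.01,0,0,0,0],[0,0,0,0,0],[0,0,0,0,0],[0,0,0,0,0],[0,0,0,0,0],[0,0,0,0,0]]]' > rows.txt && python3 nudge.py rows.txt
```

```text
time: 3.05
tool_pos: [0.513, -0.2957, 0.0457]
ee_rot: [3.141, -0.0, 0.21]
wrist_force: [0.1, -0.7, -0.2]
width: 0.0442
finger_force: 0.0
```

```bash
echo '[[[0,0,0,0,0],[0,0,0,0,0],[0,0,0,0,0],[0,0,0,0,0],[0,0,0,0,0],[0,0,0,0,0],[0,0,0,0,0],[0,0,0,0,0],[0,0,0,0,0]]]' > rows.txt && python3 nudge.py rows.txt
```

```text
time: 3.8
tool_pos: [0.5128, -0.2956, 0.0454]
ee_rot: [-3.141, 0.0, 0.21]
wrist_force: [-0.4, 0.5, 0.3]
width: 0.0171
finger_force: 29.9
```

```bash
echo '[[[0,0,0,-0.015,0],[0,0,0,-0.025,0],[0,0,0,-0.04,0],[0,0,0,-0.06,0],[0,0,0,-0.075,0],[0,0,0,-0.075,0],[0,0,0,-0.075,0],[0,0,0,-0.075,0],[0,0,0,-0.075,0],[0,0,0,-0.075,0],[0,0,0,-0.075,0],[0,0,0,-0.06,0],[0,0,0,-0.03,0],[0,0,0,-0.015,0],[0,0,0,0,0],[0,0,0,0,0]]]' > rows.txt && python3 nudge.py rows.txt
python3 - <<'E'
from h import *
for n in("wrist","scene"):
    s=snapshot(n);c=s["color"]
    if n=="scene":c=c[60:260,130:390]
    cv2.imwrite(f"pics/l_{n}.png",cv2.resize(c,(640,400 if n=="wrist" else 492)))
o=sensors.get_obs();print(o["wrist_force"],o["wrist_torque"])
E
```

```text
time: 5.13
tool_pos: [0.5126, -0.2955, 0.1988]
ee_rot: [-3.141, 0.001, 0.21]
wrist_force: [-0.3, 0.4, -0.3]
width: 0.0172
finger_force: 29.9
[ 0.24199724  0.11303088 -0.68388169] [-0.01031444  0.06825792 -0.0370101 ]
```

View pics/l_wrist.png

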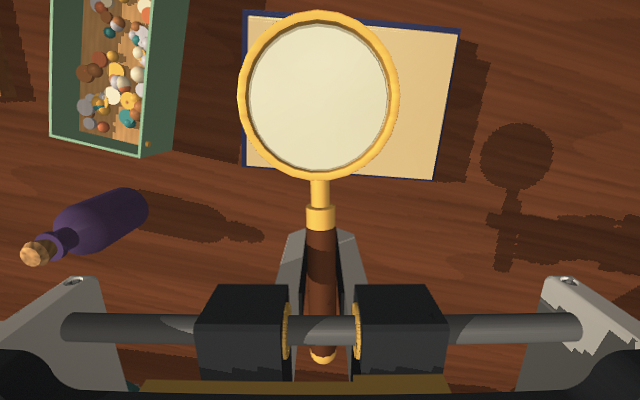

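View pics/l_scene.png

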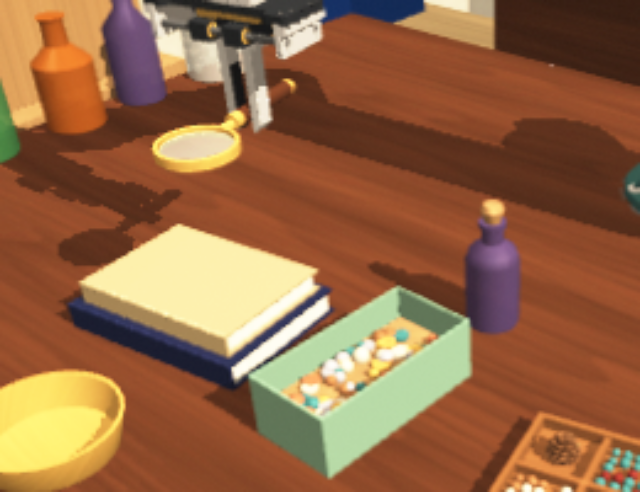

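The ring is held in front of the fingers, with its outline in the wrist view spanning columns 238–400 and rows 10–180, and it is clear of the books. In the scene crop it looks about level. Next I'll triangulate it.

```bash
cat >> h.py <<'E'
def cam(s): return np.array([[s["fx"],0,s["cx"]],[0,s["fy"],s["cy"]],[0,0,1.]]),np.array([s["k1"],0,0,0,0.])
def ringell(s,box):
    x0,y0,x1,y1=box;h=cv2.cvtColor(s["color"],cv2.COLOR_BGR2HSV)[y0:y1,x0:x1]
    m=cv2.inRange(h,(17,120,130),(32,255,255))
    m=cv2.morphologyEx(m,cv2.MORPH_CLOSE,np.ones((3,3)))
    c=max(cv2.findContours(m,cv2.RETR_EXTERNAL,cv2.CHAIN_APPROX_NONE)[0],key=lambda c:np.prod(cv2.boundingRect(c)[2:]))
    return c[:,0]+[x0,y0]
def meet(a,b):
    (o,d),(p,e)=a,b;t=np.linalg.lstsq(np.c_[d,-e],p-o,rcond=None)[0]
    return (o+d*t[0]+p+e*t[1])/2,np.linalg.norm(o+d*t[0]-p-e*t[1])
E
python3 - <<'E'
from h import *
w=snapshot("wrist");s=snapshot("scene")
cw=ringell(w,(225,0,412,182));cs=ringell(s,(180,90,224,140))
ew=cv2.fitEllipse(cw);es=cv2.fitEllipse(cv2.convexHull(cs.astype(np.int32)));print(ew,es,cv2.boundingRect(cw.astype(np.int32)),cv2.boundingRect(cs.astype(np.int32)))
print("tri ring",meet(ray(w,*ew[0]),ray(s,*es[0])))
print("tri end",meet(ray(w,322,361),ray(s,130+289*.40625,60+86*.40625)))
for z in(.205,.215,.225):print(z,onz(w,*ew[0],z))
# PnP: ring top-edge extremes (outer), wrist
x,y,ww,hh=cv2.boundingRect(cw.astype(np.int32))
K,D=cam(w)
g=np.array([[0,.043,.009],[0,-.043,.009],[.043,0,.009],[-.058,0,.018]])
px=np.array([[x,y+hh/2+1],[x+ww,y+hh/2+1],[319,y],[320.5,207]],float)
ok,r,t=cv2.solvePnP(g,px,K,D);R=cv2.Rodrigues(r)[0];E=np.array(w["extrinsics"])
Rw=E[:3,:3].T@R;print("pnp pos",E[:3,:3].T@(t[:,0]-E[:3,3]),"x",Rw[:,0],"z",Rw[:,2])
E
```

```text
((318.07147216796875, 95.113525390625), (162.24607849121094, 170.15733337402344), 177.7078094482422) ((213.9394989013672, 117.66083526611328), (20.56951904296875, 46.01112365722656), 75.83264923095703) (237, 10, 164, 172) (192, 106, 32, 24)
tri ring (array([ 0.59513442, -0.27087297,  0.21809073]), np.float64(0.015265502659437765))
tri end (array([ 0.43201856, -0.31425928,  0.2169751 ]), np.float64(0.0017437273179532452))
0.205 [ 0.60194883 -0.27507878  0.205     ]
0.215 [ 0.60147337 -0.27527882  0.215     ]
0.225 [ 0.6009979  -0.27547885  0.225     ]Traceback (most recent call last):
  File "<stdin>", line 13, in <module>
cv2.error: OpenCV(4.12.0) /io/opencv/modules/calib3d/src/calibration_base.cpp:1346: error: (-2:Unspecified error) in function 'void cv::findExtrinsicCameraParams2(const cv::Mat&, const cv::Mat&, const cv::Mat&, const cv::Mat&, cv::Mat&, cv::Mat&, int)'
> DLT algorithm needs at least 6 points for pose estimation from 3D-2D point correspondences. (expected: 'count >= 6'), where
>     'count' is 4
> must be greater than or equal to
>     '6' is 6
```

Run:
```python
from h import *
w=snapshot("wrist");s=snapshot("scene")
cw=ringell(w,(225,0,412,182)).astype(np.int32);ew=cv2.fitEllipse(cw)
print("tri ring",meet(ray(w,*ew[0]),ray(s,130+197*.40625,60+147.5*.40625)))
x,y,ww,hh=cv2.boundingRect(cw);K,D=cam(w);E=np.array(w["extrinsics"])
g=np.array([[0,.043,.008],[0,-.043,.008],[.043,0,.008],[-.058,0,.018],[-.169,0,.009]])
px=np.array([[x,96],[x+ww,96],[319,y],[320.5,207],[322,363]],float)
ok,r,t=cv2.solvePnP(g,px,K,D,flags=cv2.SOLVEPNP_SQPNP);R=cv2.Rodrigues(r)[0]
Rw=E[:3,:3].T@R;print("pnp pos",E[:3,:3].T@(t[:,0]-E[:3,3]),"x",Rw[:,0],"z",Rw[:,2])
print((cv2.projectPoints(g,r,t,K,D)[0][:,0]-px).round(1).tolist())
```

```text
tri ring (array([ 0.59946341, -0.27376189,  0.21336452]), np.float64(0.005323951218068736))
pnp pos [ 0.60050166 -0.27615525  0.2061399 ] x [ 0.97482921  0.21621857 -0.05438335] z [ 0.05859376 -0.0131056   0.99819588]
[[1.6, 1.4], [-1.4, 0.6], [-0.1, -2.2], [0.3, -0.2], [-0.3, 0.2]]
```

In the tool's units: -0.029 m / 0.2 = -0.145, -0.02 m / 0.2 = -0.1.

```bash
echo '[[[0,0.0125,-0.05,0,0],[0,0.025,-0.1,0,0],[0,0.036,-0.145,0,0],[0,0.036,-0.145,0,0],[0,0.036,-0.145,0,0],[0,0.036,-0.145,0,0],[0,0.036,-0.145,0,0],[0,0.036,-0.145,0,0],[0,0.036,-0.145,0,0],[0,0.036,-0.145,0,0],[0,0.036,-0.145,0,0],[0,0.036,-0.145,0,0],[0,0.036,-0.145,0,0],[0,0.036,-0.145,0,0],[0,0.036,-0.145,0,0],[0,0.036,-0.145,0,0],[0,0.036,-0.145,0,0],[0,0.025,-0.1,0,0],[0,0.0125,-0.05,0,0],[0,0,0,0,0]]]' > rows.txt && python3 nudge.py rows.txt
echo '[[[0,0,0,0,0],[0,0,0,0,0]]]' > rows.txt && python3 nudge.py rows.txt
python3 - <<'E'
from h import *
w=snapshot("wrist");cv2.imwrite("pics/w2.png",w["color"])
cw=ringell(w,(225,0,412,182)).astype(np.int32);ew=cv2.fitEllipse(cw);print(ew)
print(onz(w,*ew[0],.213),sensors.get_obs()["tool_pos"])
E
```

```text
time: 7.1
tool_pos: [0.5294, 0.2163, 0.1991]
ee_rot: [-3.141, 0.001, 0.213]
wrist_force: [-0.1, -0.1, -1.5]
width: 0.0171
finger_force: 29.9
time: 7.27
tool_pos: [0.5301, 0.213, 0.1994]
ee_rot: [3.141, 0.0, 0.209]
wrist_force: [-0.6, -0.5, -1.1]
width: 0.0172
finger_force: 29.9
((317.7406005859375, 95.12625122070312), (161.9461669921875, 170.0419921875), 178.75375366210938)
[0.61921897 0.2332621  0.213     ] [0.53017494 0.21277039 0.19951632]
```

View pics/w2.png

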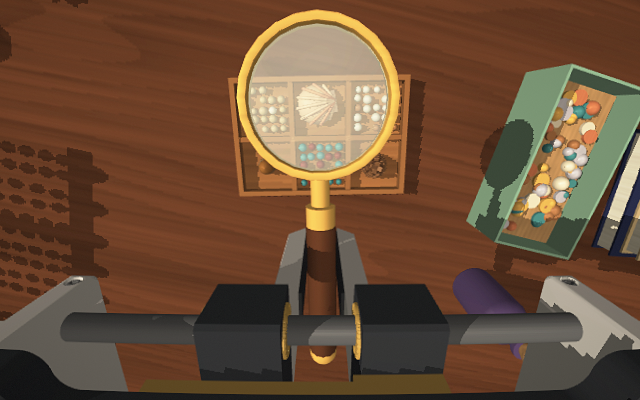

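The shell shows through the lens, centred at about (320,104). The grasp has not moved.

Run:
```python
from h import *
w=snapshot("wrist");print(onz(w,320,104,.013))
t=snapshot("top");s=snapshot("scene")
h=cv2.cvtColor(s["color"],cv2.COLOR_BGR2HSV)
print(onz(s,377,275,.013),sensors.get_obs()["tool_pos"])
```

```text
[0.61986767 0.23208194 0.013     ]
[0.61695325 0.23712698 0.013     ] [0.53031561 0.21290022 0.19961425]
```

In the tool's units: 0.02 m / 0.2 = 0.1, 0.01 m / 0.2 = 0.05.

```bash
echo '[[[0,0,-0.0075,0.05,0],[0,0,0,0.1,0],[0,0,0,0.1,0],[0,0,0,0.1,0],[0,0,0,0.1,0],[0,0,0,0.1,0],[0,0,0,0.1,0],[0,0,0,0.05,0],[0,0,0,0,0],[0,0,0,0,0]]]' > rows.txt && python3 nudge.py rows.txt
python3 - <<'E'
from h import *
w=snapshot("wrist");s=snapshot("scene")
cw=ringell(w,(225,0,412,182)).astype(np.int32);ew=cv2.fitEllipse(cw);z=sensors.get_obs()["tool_pos"][2]
print(ew,onz(w,*ew[0],z+.014))
a=cv2.resize(w["color"][0:190,220:420],(400,380));b=cv2.resize(s["color"][210:305,330:430],(400,380),interpolation=cv2.INTER_CUBIC)
cv2.imwrite("pics/low.png",np.hstack([a,b]))
E
```

```text
time: 8.3
tool_pos: [0.5295, 0.2152, 0.059]
ee_rot: [3.141, 0.001, 0.209]
wrist_force: [0.0, -0.2, -1.7]
width: 0.0176
finger_force: 29.9
((316.26190185546875, 95.54866027832031), (166.2269287109375, 169.66139221191406), 27.81891632080078) [0.61817581 0.23625571 0.07500042]
```

View pics/low.png

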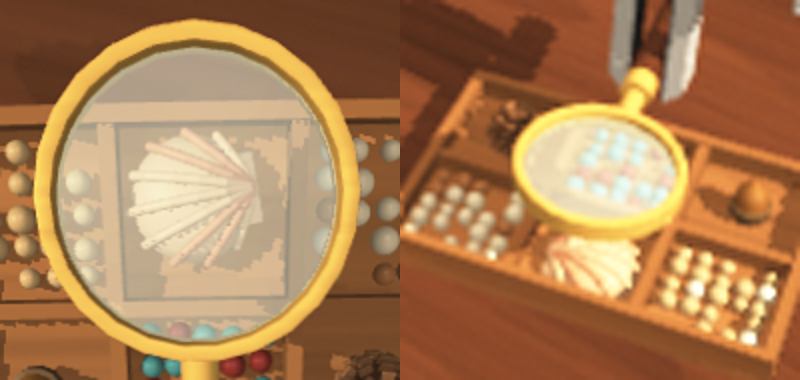

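From close up, the shell in the wrist view is centred at about (317,98.5) and well inside the ring, whose centre is at (317,95).

Run:
```python
from h import *
w=snapshot("wrist");z=sensors.get_obs()["tool_pos"][2];print(z)
print(onz(w,317,98.5,.012),onz(w,317.8,95.5,z+.014))
```

```text
0.06127078212276124
[0.62082274 0.23741886 0.012     ] [0.61981081 0.23600564 0.07527078]
```

In the tool's units: 0.006 m / 0.2 = 0.03, 0.001 m / 0.2 = 0.005.

```bash
echo '[[[0,0.005,-0.0025,0.02,0],[0,0,0,0.03,0],[0,0,0,0.03,0],[0,0,0,0.02,0],[0,0,0,0.01,0],[0,0,0,0,0],[0,0,0,0,0],[0,0,0,0,0],[0,0,0,0,0]]]' > rows.txt && python3 nudge.py rows.txt
python3 - <<'E'
from h import *
w=snapshot("wrist");s=snapshot("scene")
P=np.mean([(snapshot("wrist"),sensors.get_obs()["tool_pos"])[1] for _ in range(8)],0);z=P[2];print("tcp mean",P)
cw=ringell(w,(225,0,412,182)).astype(np.int32);x,y,a,b=cv2.boundingRect(cw);print(x,y,a,b,onz(w,x+a/2,y+b/2,z+.014))
a=cv2.resize(w["color"][0:190,220:420],(400,380));b=cv2.resize(s["color"][210:305,330:430],(400,380),interpolation=cv2.INTER_CUBIC)
cv2.imwrite("pics/fin.png",np.hstack([a,b]))
E
```

```text
time: 9.2
tool_pos: [0.531, 0.2163, 0.0378]
ee_rot: [3.142, -0.001, 0.21]
wrist_force: [1.0, 0.4, -1.4]
width: 0.0177
finger_force: 29.9
tcp mean [0.53076314 0.21623366 0.0375706 ]
230 10 170 172 [0.61932926 0.2379999  0.0515706 ]
```

View pics/fin.png

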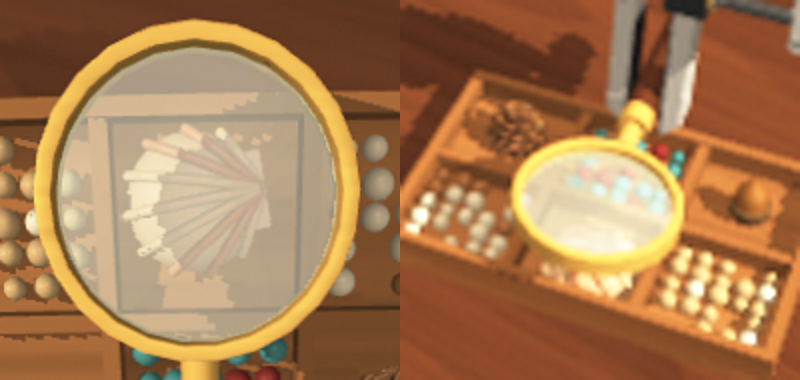

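The ring and the shell look concentric in the wrist view, to within about 5 px. One cross-check from the scene camera, then I hand in.

Run:
```python
from h import *
s=snapshot("scene");w=snapshot("wrist")
a=onz(s,379.5,260,.0515);print(a,onz(w,317.5,99,.012),onz(s,377,275,.013))
print(meet(ray(s,379.5,260),ray(w,317.8,95.8)))
if np.hypot(*(a[:2]-[.6185,.2365]))<.007: print(ticket.close_job())
```

```text
[0.61148292 0.23664089 0.0515    ] [0.61929486 0.23698529 0.012     ] [0.61695325 0.23712698 0.013     ]
(array([0.61828276, 0.23802867, 0.05800994]), np.float64(0.003813685818058591))
```

In the tool's units: 0.002 m / 0.2 = 0.01, 0.0015 m / 0.2 = 0.0075.

```bash
echo '[[[0,0.0075,0,0.01,0],[0,0,0,0,0],[0,0,0,0,0],[0,0,0,0,0],[0,0,0,0,0]]]' > rows.txt && python3 nudge.py rows.txt && python3 -c "
from bench import robot, ticket, sensors, snapshot
print(ticket.close_job())"
```

```text
time: 10.22
tool_pos: [0.5321, 0.2165, 0.0354]
ee_rot: [3.142, 0.0, 0.21]
wrist_force: [-0.3, 0.1, -1.5]
width: 0.0172
finger_force: 29.9
the job is handed in; nothing more can be done
None
```

I handed the job in at 10.2 s with the arm still holding the magnifier by its handle, level to within about 0.05 rad, with the lens centred over the shell to within a few millimetres and about 2 cm above it; the judge's result was not shown.

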